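Ease apart a stuck two-part ice mould with a wedge

TASK

The two halves of the ice mould are stuck together: take the orange-handled wedge out of its wooden stand and, with its flat side against the taller blue half, press its blade gently down into the two pry notches of the seam, left and right by turns, until the white half stands at least 7 mm off the blue half at both notches. Ease it off evenly, never letting one side get more than 3 mm ahead of the other, never loading the mould with more than 20 N, and without touching the mould with the gripper or disturbing the things around it. Then stand the wedge back in its stand.

Things in the scene. Friction and masses are not known exactly. Their poses are not given: they have to be found in the camera images.
- ice_mould: Fixed steel tray, 165 (x) by 205 (y) mm, in which the mould sits; origin at its underside's centre on the table, x to the blue half (away from the robot), y along the seam to the left. The seam face lies along y near x = 0, but the mould sits anywhere up to 6 mm farther forward or back in the tray: not measured, find it by feel or eye. It does not shift under the allowed forces.
- seam_mid (a point): Nominal middle of the seam, fixed to the tray (x error up to 6 mm), 60 above the table, axes as the tray's. Blue half, fixed, on the +x side: 50 deep, 180 long, its top 66 above the table, its flat upright seam face so rising 6 above the white half. White half, on the -x side: 45 deep, 180 long, top 60 above the table. The seam is shut tight between the notches.
- notch_left (a point): Nominal place of the left pry notch, fixed to the tray (x error up to 6 mm), 60 above the table. Notch cut in the white half: 30 long in y, open from the top down to the tray, and 3.5 wide in x from the blue face to the white half when the joint reads 0. Its white edge carries an orange strip with a rounded lip of radius 3 at the top, so the narrowest gap starts 57 above the table.
- notch_right (a point): Same for the right notch. Each side of the white half is a press fit: it eases off towards -x at about 5 N of sideways push at its notch and stays where left; it then swings about the other notch, which stays put. With its flat on the blue face the blade pushes once its thickness at the lip exceeds 3.5 mm plus the gap there is; pressing it down then takes some 5 to 12 N.
- left_gap (a joint): how far the left (y = +65) notch of the white half has been eased off the blue half, as an angle in rad: multiply by 130 mm for the opening (0 shut, 0.077 = 10 mm = stop). Starts at 0 to 1 mm.
- right_gap (a joint): the same for the right (y = -65) notch: rad times 130 mm, 0 shut, 0.077 = 10 mm = stop. Starts at 0 to 1 mm.
- wedge_mid (a point): Centre of the wedge's orange handle. The wedge stands upright: handle 22 (x) by 26 (y) by 62 tall; below it a black collar 24 by 40 by 4, then the steel blade, 58 long and 18 wide in y, its tip 93 below this point. The blade's flat upright side looks along the wedge's +x and lies 7 ahead of this point; its other side (-x) slopes: the blade is 2 thick at the tip and 14 thick at the collar, evenly. 110 g.
- stand: Fixed wooden stand of the wedge, 54 (x) by 62 (y), 64 tall, with a well 24 by 32 in its top, in which the blade hangs while the collar rests on the rim. Origin: centre of its underside; x, y, z as the wedge's own at the start (z up).
- stand_mouth (a point): centre of the stand's top rim, 64 above the table. Standing in its place, wedge_mid is straight above this point by 35.
- jam: bystander: squat glass jar of red jam with a green lid, 73 across, 84 tall (mm); origin at the centre of its underside
- spice: bystander: clear spice jar with green lid, 46 across, 105 tall (mm); origin at the centre of its underside
- tumbler: bystander: grey steel cup standing upside down, 76 across, 102 tall (mm); origin at the centre of its underside
- mill: bystander: turned wooden pepper mill, 58 across, 170 tall (mm); origin at the centre of its underside
- onion: bystander: brown onion, 83 across, 94 tall (mm); origin at the centre of its underside
Not all that is in view belongs to the job. Leave any purple or yellow look-alike of the part that bears wedge_mid alone.

How it is judged:
On the way, in this order (a step that is already met when the one before it is completed fails the run):
1. the wedge is lifted out of its stand (height (world z) of wedge_mid above 0.125 m), for 0.1 s.
2. one side of the seam is eased open by more than 1.5 mm (value of joint any of left_gap, right_gap above 0.01154 rad), for 0.1 s.
3. both sides stand more than 3 mm open (value of joint each of left_gap, right_gap above 0.02308 rad), for 0.1 s.
At the end, for the whole second after the job is handed in: both notches of the white half stand at least 6.3 mm off the blue half (the target of 7 mm less 10 percent), and the wedge stands upright (within 0.15 rad) and released in its stand, its collar on the rim (handle centre within 12 mm of the stand's centre line, 90 to 105 mm above the table) (value of joint each of left_gap, right_gap above 0.04846 rad and horizontal distance between wedge_mid and stand_mouth below 0.012 m and height (world z) of wedge_mid between 0.09 and 0.105 m and angle between wedge_mid's own z axis and vertical below 0.15 rad); the robot touches nothing.
It fails at once if the left side of the white half gets more than 3.5 to 4.5 mm ahead of the right ((value of joint left_gap above 0.03462 rad and value of joint right_gap below 0.00777 rad) or (value of joint left_gap above 0.04231 rad and value of joint right_gap below 0.01546 rad) or (value of joint left_gap above 0.05 rad and value of joint right_gap below 0.02315 rad) or (value of joint left_gap above 0.05769 rad and value of joint right_gap below 0.03085 rad) or (value of joint left_gap above 0.06538 rad and value of joint right_gap below 0.03854 rad) or (value of joint left_gap above 0.07308 rad and value of joint right_gap below 0.04623 rad)).
It fails at once if the right side of the white half gets more than 3.5 to 4.5 mm ahead of the left ((value of joint right_gap above 0.03462 rad and value of joint left_gap below 0.00777 rad) or (value of joint right_gap above 0.04231 rad and value of joint left_gap below 0.01546 rad) or (value of joint right_gap above 0.05 rad and value of joint left_gap below 0.02315 rad) or (value of joint right_gap above 0.05769 rad and value of joint left_gap below 0.03085 rad) or (value of joint right_gap above 0.06538 rad and value of joint left_gap below 0.03854 rad) or (value of joint right_gap above 0.07308 rad and value of joint left_gap below 0.04623 rad)).
It fails at once if the mould is loaded with more than 25 N (contact force between ice_mould and anything else above 25 N).
It fails at once if the gripper or arm touches the mould (contact force between any of the fingers, the arm and ice_mould above 1 N).
It fails at once if a bystander is disturbed (moved more than 20 mm) (distance of any of jam, spice, tumbler, mill, onion from where it was at the start of the episode above 0.02 m).
It also fails if it takes over 72 s, if anything falls off the work surface, if the arm or the gripper's body presses on something with over 40 N, if the wrist force passes 120 N, or if a joint passes its speed limit or range.

ROBOT

A 7-joint arm with a two-finger parallel gripper is mounted at the origin on a cart in front of the work surface, level with it; the furniture and walls round the work are solid. World frame = base frame: x ahead of the robot, y to its left, z up, the work surface at z = 0. Lengths are in m, angles in rad, forces in N, time in s.
With the tool pointing down it reaches from about 0.425 to 0.925 m from the base axis. Payload 6.8 kg.
Tool frame: the origin (TCP) lies between the finger pads; the fingertips stand 14 mm ahead of it and the grasp point (between the pads) lies 5 mm behind it; z points along the fingers, y is the line along which they close (so a half turn about z gives the same grasp; the last joint's range is limited). The gripper opens to 85 mm and grips with 20 to 120 N. Pads are 22 mm wide; open, the fingers measure 114 mm over their backs; the gripper's body (76 mm by 85 mm) begins 54 mm behind the grasp point. The pads swing forward as they close: fully open they stand 13 mm farther back than shut.
Start: joints at [1.081, 0.477, 0.022, 1.555, -0.011, 1.109, -0.083], TCP at [0.252, -0.626, 0.224] pointing down, gripper open.
Joint ranges: [-2.96, 2.96], [-0.34, 2.1], [-1.41, 1.46], [0.24, 2.44], [-1.37, 4.51], [0.17, 1.92], [-2.96, 2.96]. Speed limits (rad/s): [2.39, 2.39, 3.14, 3.14, 3.14, 3.14, 3.14].

INTERFACE

Orientations are given as a rotation vector (axis times angle).
In Python, from bench import r, imaging gives the robot as it stands.
- The arm moves only by the tool apply_moves, never from a script. Its argument "moves" is a list of rows, each a list of 2 entries, a list of its own where there are three numbers: the shift along the tool's x, y, z in cm, then the turn about the tool's z in rad. In form: [[[tx, ty, tz], roll], ...]. A call has 1 to 10 rows; each row is the pose to reach, as a shift and turn from the pose commanded when the call began, along the tool's axes at that moment; what a row does not reach only later rows make up. A row lasts 1/12 s, in which the tool goes at most 41.7 mm and 7.16 degrees, less where a joint would pass 70% of its speed; a pose out of reach is approached as far as the arm can. A call with a gripper value outside its range is refused whole. "claw" is the opening, from 0 (shut) to 1 (fully open), set as the call begins (left out, the last holds). The fingers move at their own pace and stop on an object; "grip_force" is the grip in N (left out, the last holds). Time passes only in rows, so rows that repeat a pose let the fingers close. It gives the time, the measured TCP pose, the force and the opening at its end, in the units of the state.
- r.get_obs(): the state, without advancing time (a new reading comes with each control period).
- imaging.grab_frame(name): name is "scene" or "top"; returns a dict with "frame" (420x560x3 uint8, blue, green, red), "intrinsics" (3x3 intrinsics, pixels), "T" (4x4, takes a point from camera to world coordinates). Camera axes: x right, y up, looking along -z (the intrinsics and any distortion apply to the point x, -y, -z); pixel columns grow to the right and rows downward; lengths in m; the calibration is good to about 2 mm. A picture is of the moment at which its call begins. There is no depth.
- r.hand_in(): hands the job in, once; it reports no verdict.
The state is a dict: "clock": time; "joints": joint angles; "qvel": joint speeds; "tau": joint torques, N m; "tcp_pos": TCP position; "orientation": TCP orientation; "contact_force": force on the tool from outside, world axes, zero at the start; "moment": the same for the moment, N m; "grip_width": finger opening in m.
Only numpy, scipy, OpenCV 4.12 (cv2) and the standard library are available. Lean on these libraries where they do the work, as an engineer would, in place of code of your own. Each camera call takes 0.05 s, during which the arm holds its last target. There are 200 camera calls.

## Working session

There is one attempt and no reset: what is moved stays moved. The work goes in short steps, Python scripts to look and compute and a tool call to move; the robot and the scene stay as the last step left them, time stands still between calls to the robot, and variables do not carry over. Pictures are saved under pics/ and viewed, on a budget of 10 in all, crops included, one or two more only if the job needs it, and the job is handed in when it is done.

Besides the shell and the picture viewer there is one more tool, called after "Request:" as name(argument=value, ...) on one line, values as JSON. apply_moves: Moves the arm, as the interface text tells. Its arguments: {"type":"object","properties":{"moves":{"type":"array","items":{"type":"array"}},"claw":{"type":"number"},"grip_force":{"type":"number"}},"required":["moves"]}

```bash
mkdir -p pics; ls
cat > h.py <<'E'
import numpy as np, cv2
from bench import r, imaging
def ray(f,u,v):
    K=f["intrinsics"];T=f["T"]
    d=np.linalg.inv(K)@[u,v,1]; d=T[:3,:3]@np.array([d[0],-d[1],-d[2]])
    return T[:3,3],d
def at(f,u,v,z):
    o,d=ray(f,u,v); return o+d*(z-o[2])/d[2]
def proj(f,p):
    T=f["T"];c=T[:3,:3].T@(np.array(p)-T[:3,3]); q=f["intrinsics"]@[c[0],-c[1],-c[2]]; return q[:2]/q[2]
E
python3 - <<'E'
from h import *
for n in("scene","top"):
    f=imaging.grab_frame(n); np.save(n,f,allow_pickle=True); cv2.imwrite(f"pics/{n}0.png",cv2.resize(f["frame"],(800,600),interpolation=cv2.INTER_CUBIC)); print(f["intrinsics"],f["T"].round(3),f.keys())
print(r.get_obs())
E
```

```text
pics
[[440.27727142   0.         279.23289256]
 [  0.         440.27727142 207.77884575]
 [  0.           0.           1.        ]] [[ 0.936  0.165 -0.312  0.04 ]
 [-0.353  0.467 -0.811 -1.542]
 [ 0.012  0.869  0.495  0.96 ]
 [ 0.     0.     0.     1.   ]] dict_keys(['frame', 'intrinsics', 'T'])
[[382.58744641   0.         279.64306569]
 [  0.         382.58744641 213.27538063]
 [  0.           0.           1.        ]] [[ 0.01   0.99  -0.138  0.425]
 [-1.     0.009 -0.006 -0.143]
 [-0.005  0.138  0.99   1.238]
 [ 0.     0.     0.     1.   ]] dict_keys(['frame', 'intrinsics', 'T'])
{'clock': 0.1, 'joints': array([ 1.08090498,  0.47774344,  0.02235651,  1.55632048, -0.01152029,
        1.10929023, -0.08311813]), 'qvel': array([ 0.00070684, -0.00199046, -0.0003475 , -0.00194983, -0.00075985,
        0.00093069,  0.00034918]), 'tau': array([ 4.39913711e-03, -5.97761893e+01,  1.61424547e+00, -2.81954563e+01,
        1.29027411e-02,  5.02833733e-03,  3.52323866e-05]), 'tcp_pos': array([ 0.25128492, -0.62591353,  0.22301933]), 'orientation': array([-3.08297916e+00, -5.95751419e-01,  6.50984113e-04]), 'contact_force': array([-0.72707019, -0.63495723,  0.17528379]), 'moment': array([-0.00050319,  0.05278865, -0.01685446]), 'grip_width': 0.08568431749606564}
```

View pics/scene0.png

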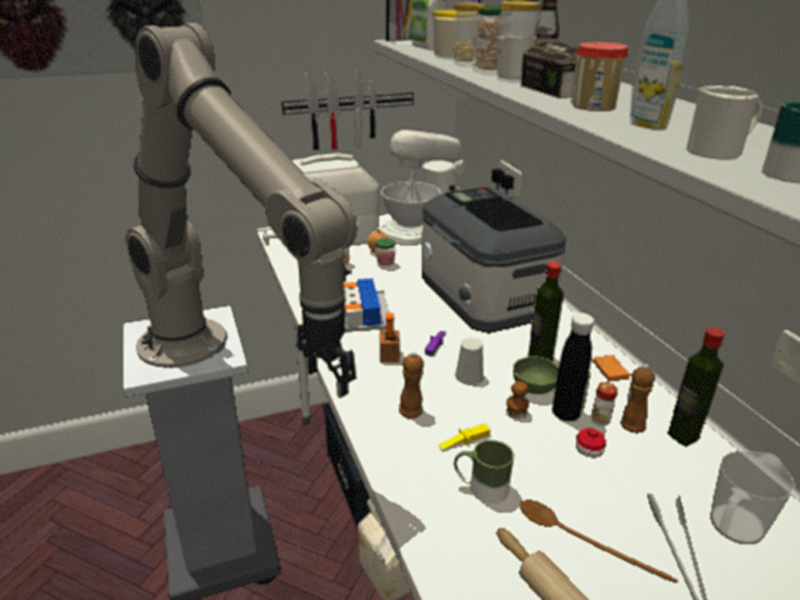

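View pics/top0.png

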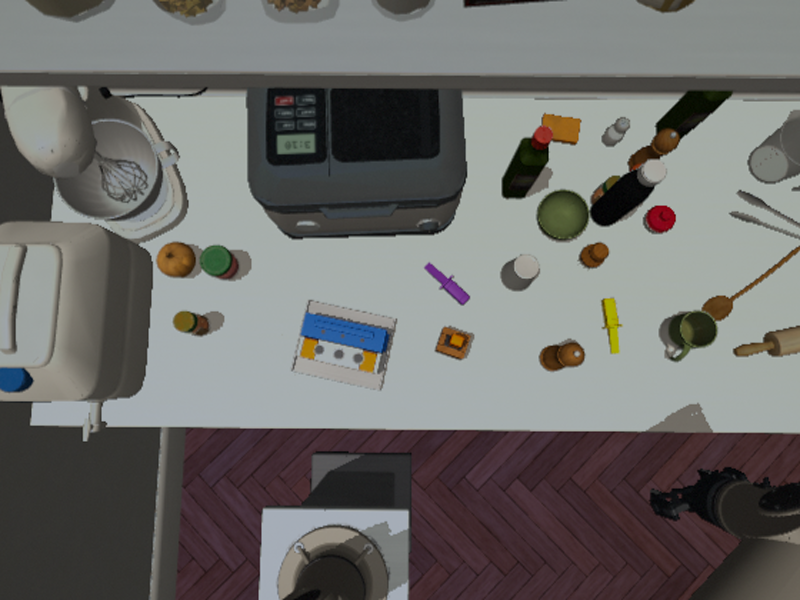

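The scene view shows the stand with the orange wedge at (390,340) and the mould at (365,303). In the top view the wedge is at (455,342) and the mould at (344,345), slightly yawed. The yellow and purple look-alikes lie at (612,325) and (447,283). Next I'll enlarge the work area.

Run:
```python
from h import *
a=np.load("top.npy",allow_pickle=True).item()["frame"]; b=np.load("scene.npy",allow_pickle=True).item()["frame"]
cv2.imwrite("pics/topc.png",cv2.resize(a[203:283,195:345],(800,427),interpolation=cv2.INTER_CUBIC))
cv2.imwrite("pics/scenec.png",cv2.resize(b[185:265,225:325],(750,600),interpolation=cv2.INTER_CUBIC))
```

```text
(no output)
```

View pics/topc.png

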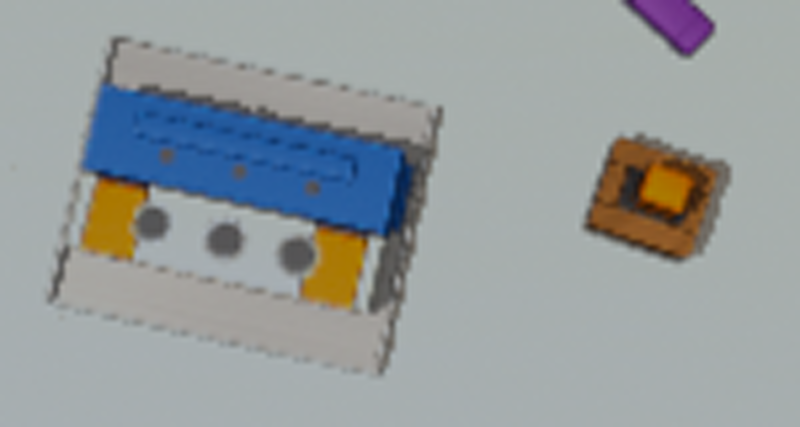

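View pics/scenec.png

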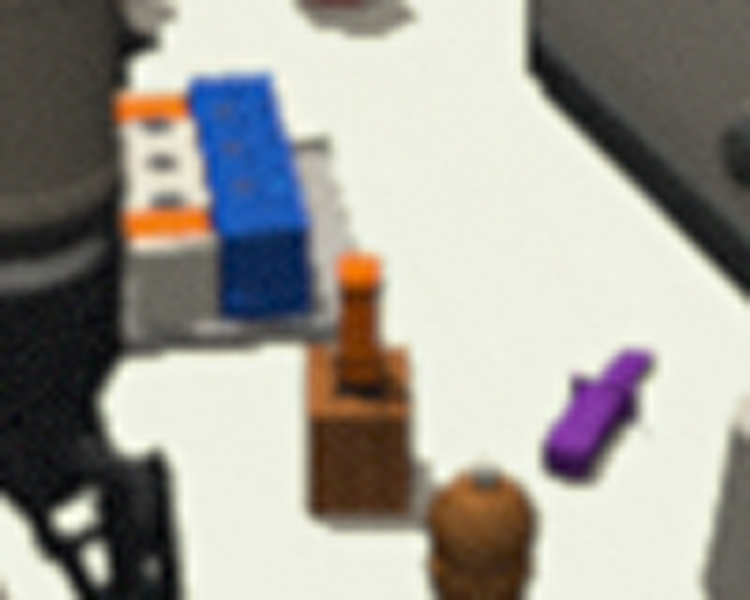

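The top crop shows the tray corners at (117,38), (440,107), (382,375) and (53,302). The stand top corners are at (618,138), (728,170), (690,262) and (587,230), and the handle top is at (667,187). The scene crop shows the handle top at (358,268). Its base is at (360,385).

Run:
```python
from h import *
f=np.load("top.npy",allow_pickle=True).item(); g=np.load("scene.npy",allow_pickle=True).item()
s=16/3
def T(u,v,z): return at(f,195+(u+.5)/s-.5,203+(v+.5)/s-.5,z)
def S(u,v,z): return at(g,225+(u+.5)/7.5-.5,185+(v+.5)/7.5-.5,z)
c=np.array([T(*p,.004) for p in [(117,38),(440,107),(382,375),(53,302)]]); print("tray",c.round(4),c.mean(0))
for a,b in((0,1),(1,2),(3,2),(0,3)): d=c[b]-c[a];print(np.linalg.norm(d),np.degrees(np.arctan2(d[1],d[0])))
c=np.array([T(*p,.064) for p in [(618,138),(728,170),(690,262),(587,230)]]); print("stand",c.round(4),c.mean(0))
for a,b in((0,1),(1,2),(3,2),(0,3)): d=c[b]-c[a];print(np.linalg.norm(d),np.degrees(np.arctan2(d[1],d[0])))
print("handle",T(667,187,.130),S(358,268,.130))
print("seam blue top edge", T(84,170,.066),T(385,235,.066))
print("white edge", T(93,250,.06),T(365,310,.06), "strips L", T(84,250,.06),T(130,258,.06),T(103,180,.06),T(147,186,.06),"R",T(303,297,.06),T(350,306,.06),T(320,230,.06),T(365,238,.06))
print("sc blue edge",S(192,85,.066),S(222,235,.066),"mill",T(0,0,0)*0+at(f,570*.7,355*.7,.17))
```

```text
tray [[ 0.6064  0.0711  0.004 ]
 [ 0.5658 -0.127   0.004 ]
 [ 0.4043 -0.0941  0.004 ]
 [ 0.4456  0.1043  0.004 ]] [ 0.50550683 -0.01141949  0.004     ]
0.20223119170811887 -101.57756793975183
0.1648317087566548 168.49106420468632
0.2027075037943339 -101.76769690999102
0.16415916688462417 168.32548966448067
stand [[ 0.5419 -0.2308  0.064 ]
 [ 0.524  -0.2941  0.064 ]
 [ 0.471  -0.2719  0.064 ]
 [ 0.4887 -0.2129  0.064 ]] [ 0.50639107 -0.25241594  0.064     ]
0.06581049523840993 -105.78353737770047
0.057457903965568435 157.28286429785953
0.06157792103171964 -106.70748554693014
0.056109531560376465 161.46273295878615
handle [ 0.50882692 -0.25237791  0.13      ] [ 0.50723628 -0.25922446  0.13      ]
seam blue top edge [0.5202106 0.0768691 0.066    ] [ 0.48458095 -0.09708158  0.066     ]
white edge [0.47460976 0.07118251 0.06      ] [ 0.44189952 -0.08601839  0.06      ] strips L [0.47455828 0.07636908 0.06      ] [0.47023492 0.04971515 0.06      ] [0.51501239 0.06678725 0.06      ] [0.51178815 0.04120711 0.06      ] R [ 0.4489432  -0.05032264  0.06      ] [ 0.44408879 -0.07738063  0.06      ] [ 0.4873916  -0.05934286  0.06      ] [ 0.48305076 -0.0853545   0.06      ]
sc blue edge [0.52224253 0.06143561 0.066     ] [ 0.48686502 -0.10460863  0.066     ] mill [ 0.47778195 -0.46864854  0.17      ]
```

Request:
apply_moves(moves=[[[9, -6, 0], -0.2], [[18, -12, 0], -0.4], [[27, -18, 0], -0.6], [[37.5, -25, 0], -0.85], [[37.5, -25, 0], -0.87], [[37.5, -25, 0], -0.87], [[37.5, -25, 0], -0.87], [[37.5, -25, 0], -0.87], [[37.5, -25, 0], -0.87], [[37.5, -25, 0], -0.87]], claw=1)

```text
clock: 0.93
tcp_pos: [0.4875, -0.2809, 0.2237]
orientation: [-2.546, -1.84, 0.0]
contact_force: [0.3, -0.4, 0.4]
grip_width: 0.0853
```

```bash
cat >> h.py <<'E'
from scipy.spatial.transform import Rotation as Ro
def to(x,y,z,yawdeg):
    o=r.get_obs();R=Ro.from_rotvec(o["orientation"]).as_matrix();p=o["tcp_pos"]
    a=np.degrees(np.arctan2(R[1,1],R[0,1]))
    print("t",o["clock"],"p",p.round(4),"yaw y",a.round(2),"tilt",np.degrees(np.arccos(-R[2,2])).round(2),"F",o["contact_force"].round(2),"w",round(o["grip_width"],4))
    print("shift cm",(100*R.T@(np.array([x,y,z])-p)).round(2),"roll",np.radians(a-yawdeg).round(4))
E
python3 - <<'E'
from h import *
g=imaging.grab_frame("scene"); np.save("scene1",g,allow_pickle=True)
cv2.imwrite("pics/s1.png",cv2.resize(g["frame"][150:270,200:360],(800,600),interpolation=cv2.INTER_CUBIC))
to(.5075,-.2535,.2,-17.5)
E
```

```text
t 0.9833 p [ 0.4936 -0.2712  0.2241] yaw y -17.62 tilt 0.35 F [4.02 6.25 0.63] w 0.0856
shift cm [2.09 0.79 2.43] roll -0.0021
```

Request:
apply_moves(moves=[[[0, 0, 1], 0], [[0, 0, 2], 0], [[0, 0, 2], 0], [[0, 0, 2], 0]])

```text
clock: 1.32
tcp_pos: [0.4853, -0.2841, 0.2026]
orientation: [-2.547, -1.836, 0.003]
contact_force: [0.2, -1.4, 0.9]
grip_width: 0.0856
```

Run:
```python
from h import *
g=imaging.grab_frame("scene"); np.save("scene1",g,allow_pickle=True)
cv2.imwrite("pics/s1.png",cv2.resize(g["frame"][150:270,200:360],(800,600),interpolation=cv2.INTER_CUBIC))
to(.5075,-.254,.2,-17.5)
```

```text
t 1.3667 p [ 0.4858 -0.2842  0.2032] yaw y -18.44 tilt 0.1 F [-0.19 -0.87 -0.48] w 0.0851
shift cm [3.55 1.1  0.32] roll -0.0164
```

View pics/s1.png

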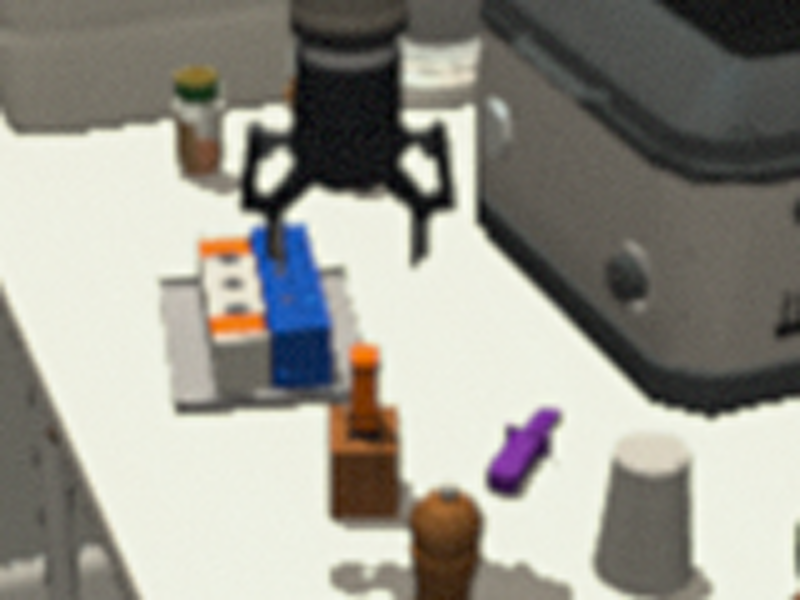

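The view shows the open gripper at (345,200) behind the stand. The wedge handle top is at (364,356), upright in its stand. I'll align over the handle and descend.

Request:
apply_moves(moves=[[[1.7, 0.6, 0], -0.015], [[3.4, 1.2, 0], -0.015], [[3.4, 1.2, 0], -0.015], [[3.4, 1.2, 2.5], -0.015], [[3.4, 1.2, 5.0], -0.015], [[3.4, 1.2, 7.5], -0.015], [[3.4, 1.2, 9.5], -0.015], [[3.4, 1.2, 10.3], -0.015], [[3.4, 1.2, 10.3], -0.015], [[3.4, 1.2, 10.3], -0.015]])

```text
clock: 2.2
tcp_pos: [0.5096, -0.2545, 0.1015]
orientation: [2.532, 1.859, 0.0]
contact_force: [0.3, 0.5, -0.6]
grip_width: 0.0854
```

Run:
```python
from h import *
g=imaging.grab_frame("scene"); f=imaging.grab_frame("top")
A=cv2.resize(g["frame"][195:265,235:315],(400,350),interpolation=cv2.INTER_CUBIC)
B=cv2.resize(f["frame"][205:275,280:360],(400,350),interpolation=cv2.INTER_CUBIC)
cv2.imwrite("pics/g2.png",np.hstack([A,B]))
to(.508,-.256,.1,-17.5)
```

```text
t 2.3 p [ 0.5103 -0.2547  0.1025] yaw y -17.43 tilt 0.15 F [1.28 0.62 0.6 ] w 0.0859
shift cm [-0.19 -0.18  0.25] roll 0.0012
```

View pics/g2.png

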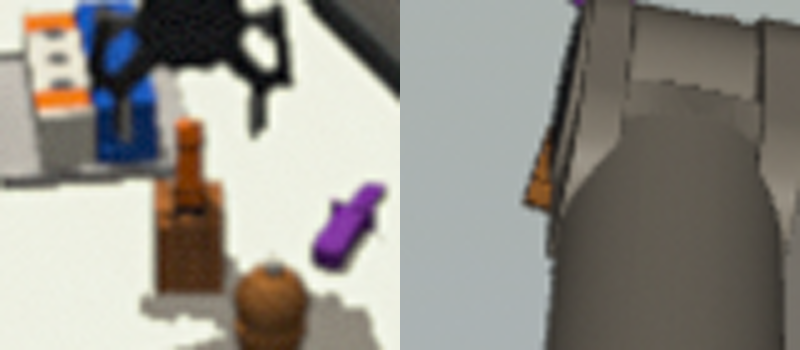

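Run:
```python
from h import *
g=np.load("scene.npy",allow_pickle=True).item()
def c(p): return ((proj(g,p)-[235,195]+.5)*5-.5).round(0)
for n,p in dict(tip_up=(.5103,-.2547,.1),tip=(.5103,-.2547,.088),htop=(.508,-.256,.13),hmid=(.508,-.256,.099),sb1=(.506,-.2525,.0)).items(): print(n,c(p))
y=np.array([.953,-.303,0])
for s in(-.0425,.0425): print(c(np.array([.5103,-.2547,.1])+s*y))
def S(u,v,z): return at(g,235+(u+.5)/5-.5,195+(v+.5)/5-.5,z)
print("htop",S(190,120,.13), "stand bottom corners",S(157,288,0),S(221,291,0), "stand top front", S(155,203,.064),S(222,206,.064))
```

```text
tip_up [190. 160.]
tip [190. 173.]
htop [188. 126.]
hmid [188. 162.]
sb1 [183. 271.]
[132. 161.]
[248. 159.]
htop [ 0.51233015 -0.24836027  0.13      ] stand bottom corners [ 4.80105215e-01 -2.66397806e-01 -1.11022302e-16] [ 5.23839258e-01 -2.86171571e-01  1.11022302e-16] stand top front [ 0.48487142 -0.24881437  0.064     ] [ 0.53021721 -0.2692999   0.064     ]
```

Run:
```python
from h import *
g=np.load("scene.npy",allow_pickle=True).item()
def tips(p,a,z): 
    y=np.array([np.cos(np.radians(a)),np.sin(np.radians(a)),0]); return [proj(g,np.array(p)+s*y+[0,0,z]) for s in(-.05,0,.05)]
print([((q-[200,150]+.5)*5).round() for q in tips((.4858,-.2842,.2032),-18.4,-.001)])
print([(q*800/560).round() for q in tips((.2513,-.6259,.223),-68.1,-.001)])
```

```text
[array([276., 289.]), array([348., 288.]), array([419., 288.])]
[array([311., 380.]), array([327., 393.]), array([344., 406.])]
```

The fingertips appear about 20 mm higher than I computed, so I'll close gently and see what the width reads.

Request:
apply_moves(moves=[[[-0.1, -0.1, 0.2], 0], [[-0.1, -0.1, 0.2], 0], [[-0.1, -0.1, 0.2], 0], [[-0.1, -0.1, 0.2], 0], [[-0.1, -0.1, 0.2], 0], [[-0.1, -0.1, 0.2], 0], [[-0.1, -0.1, 0.2], 0], [[-0.1, -0.1, 0.2], 0], [[-0.1, -0.1, 0.2], 0], [[-0.1, -0.1, 0.2], 0]], claw=0, grip_force=20)

```text
clock: 3.13
tcp_pos: [0.5081, -0.2549, 0.0991]
orientation: [2.532, 1.859, 0.0]
contact_force: [-0.1, -0.5, 3.2]
grip_width: 0.0217
```

Run:
```python
from h import *
g=imaging.grab_frame("scene")
cv2.imwrite("pics/g3.png",cv2.resize(g["frame"][185:265,230:330],(800,640),interpolation=cv2.INTER_CUBIC)[:600])
to(.508,-.256,.1,-17.5)
```

```text
t 3.1833 p [ 0.5081 -0.2549  0.0991] yaw y -17.41 tilt 0.02 F [-0.37 -0.3   3.15] w 0.0215
shift cm [-0.1   0.03 -0.09] roll 0.0015
```

View pics/g3.png

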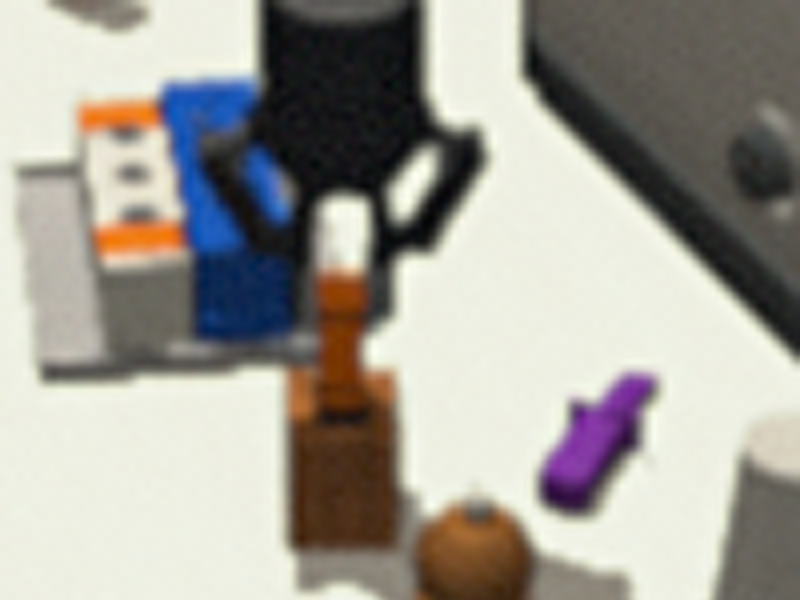

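The gripper holds the handle: width 21.7 mm, with the handle between the fingers at (343,320). I'll tighten the grip and lift.

Request:
apply_moves(moves=[[[0, 0, 0], 0], [[0, 0, 0], 0], [[0, 0, -1], 0], [[0, 0, -3], 0], [[0, 0, -5], 0], [[0, 0, -7.5], 0], [[0, 0, -10], 0], [[0, 0, -10], 0], [[0, 0, -10], 0]], grip_force=80)

```text
clock: 3.93
tcp_pos: [0.5085, -0.2552, 0.2005]
orientation: [2.53, 1.858, 0.002]
contact_force: [-0.1, -0.4, -1.7]
grip_width: 0.0208
```

Run:
```python
from h import *
g=imaging.grab_frame("scene"); np.save("scene2",g,allow_pickle=True)
cv2.imwrite("pics/g4.png",cv2.resize(g["frame"][175:250,240:320],(640,600),interpolation=cv2.INTER_CUBIC))
to(.508,-.256,.2,-11.6)
```

```text
t 3.9833 p [ 0.5075 -0.2548  0.199 ] yaw y -17.42 tilt 0.01 F [ 0.08  0.32 -1.46] w 0.0207
shift cm [-0.1   0.08 -0.1 ] roll -0.1016
```

View pics/g4.png

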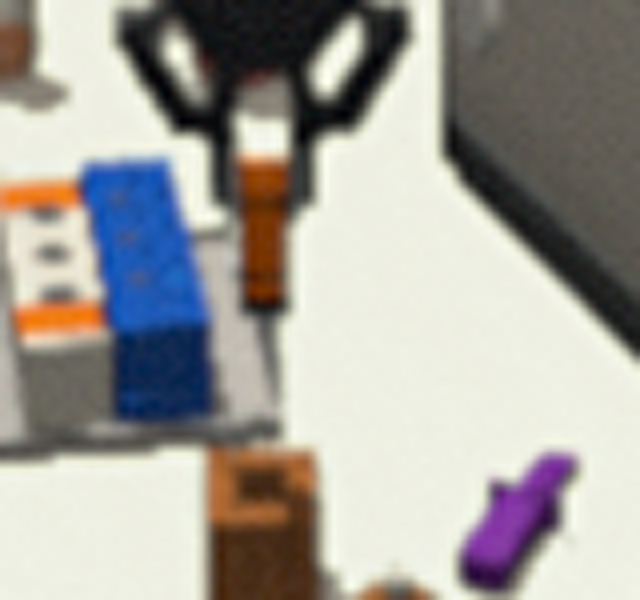

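The wedge is out of its stand, with the handle at (265,230). The blade below it has little contrast, so I'll print pixel values to see which side slopes.

Run:
```python
from h import *
g=np.load("scene2.npy",allow_pickle=True).item()["frame"]
print("cols",list(range(265,285)))
for v in range(208,232): print(v,g[v,265:285].mean(1).astype(int))
f=np.load("scene2.npy",allow_pickle=True).item()
# predicted outlines for flat on +y_tool vs -y_tool
p=np.array([.5078,-.255,.0]);y=np.array([.954,-.299,0]);c=.199
for s in(1,-1):
  for z,a,b in((c-.035,7,-7),(c-.093,7,5)): print(s,proj(f,p+[0,0,z]+s*y*a/1000).round(1),proj(f,p+[0,0,z]+s*y*b/1000).round(1))
```

```text
cols [265, 266, 267, 268, 269, 270, 271, 272, 273, 274, 275, 276, 277, 278, 279, 280, 281, 282, 283, 284]
208 [165 180 185 178 146  83  52  56  53  64 108 187 238 238 235 235 235 235
 235 234]
209 [157 180 185 171 130  69  40  44  52  56 104 187 237 238 234 234 235 234
 234 234]
210 [158 181 186 178 149  81  51  49  54  61 109 188 238 238 235 234 234 236
 235 235]
211 [151 178 187 183 158  85  51  55  54  61 106 183 237 237 234 234 234 234
 235 235]
212 [137 164 183 183 154  79  33  40  34  34  84 171 237 237 235 234 235 235
 233 235]
213 [125 157 180 188 156  84  42  27  28  44  88 173 235 238 234 235 235 234
 234 234]
214 [117 149 179 186 170 131 103  71  64  97 152 205 237 237 236 235 234 235
 235 234]
215 [ 86 134 180 186 185 175 156 104  88 137 202 232 237 237 234 234 235 234
 234 234]
216 [ 64 125 180 186 187 187 170 113  96 150 220 236 235 236 235 234 235 235
 234 235]
217 [ 66 126 177 185 190 186 174 126 102 150 219 237 236 234 235 235 235 234
 235 233]
218 [ 64 128 180 190 186 186 181 145 108 148 219 237 237 234 235 234 234 235
 235 235]
219 [ 65 122 174 187 188 192 188 162 
[... 515 characters left out ...]
85 182 174 165 207 236 237 234 236 234 235 235
 234 236]
226 [ 59  79 107 138 174 178 172 165 171 177 208 235 237 235 236 234 234 234
 233 235]
227 [ 91 109 135 141 155 151 133 120 129 142 193 235 237 235 234 235 236 235
 235 234]
228 [ 92 100 113 114 113 109  93  87  87 105 176 234 238 236 236 236 233 235
 234 234]
229 [ 82  80  90  90  84  87  96 106  99 121 180 234 238 235 236 236 236 234
 235 235]
230 [108  80  80  92  93  96 129 150 146 168 191 216 221 218 226 233 236 235
 236 235]
231 [165 113  97 105 111 110 128 141 138 152 157 162 161 163 200 235 237 235
 234 236]
1 [274.  211.6] [270.1 211.7]
1 [273.9 225.3] [273.4 225.3]
-1 [270.1 211.7] [274.  211.6]
-1 [270.1 225.3] [270.7 225.3]
```

The blade's right edge stays vertical at column 274.5. The left edge slopes in toward it and the tip is at row 225, so the flat faces tool +y. That matches the prediction for wedge x = tool +y. I'll move above the right notch, on the white side.

Request:
apply_moves(moves=[[[3.3, -1.6, 0], -0.02], [[6.6, -3.3, 0], -0.04], [[9.9, -5.0, 0], -0.06], [[13.2, -6.7, 0], -0.08], [[16.6, -8.4, 0], -0.1], [[16.6, -8.4, 0], -0.1], [[16.6, -8.4, 1], -0.1], [[16.6, -8.4, 2.4], -0.1], [[16.6, -8.4, 2.4], -0.1], [[16.6, -8.4, 2.4], -0.1]])

```text
clock: 4.82
tcp_pos: [0.4761, -0.0725, 0.1732]
orientation: [-2.436, -1.98, 0.004]
contact_force: [-0.6, -1.1, -0.1]
grip_width: 0.0208
```

Run:
```python
from h import *
f=imaging.grab_frame("top");g=imaging.grab_frame("scene"); np.save("scene3",g,allow_pickle=True)
A=cv2.resize(g["frame"][195:245,230:290],(480,400),interpolation=cv2.INTER_CUBIC)
B=cv2.resize(f["frame"][205:275,205:261],(320,400),interpolation=cv2.INTER_CUBIC)
cv2.imwrite("pics/g5.png",np.hstack([A,B]))
to(.4777,-.0721,.1565,-11.6)
```

```text
t 4.9167 p [ 0.4774 -0.0722  0.1746] yaw y -11.78 tilt 0.05 F [ 0.11  0.11 -1.47] w 0.0204
shift cm [0.02 0.03 1.81] roll -0.0031
```

View pics/g5.png

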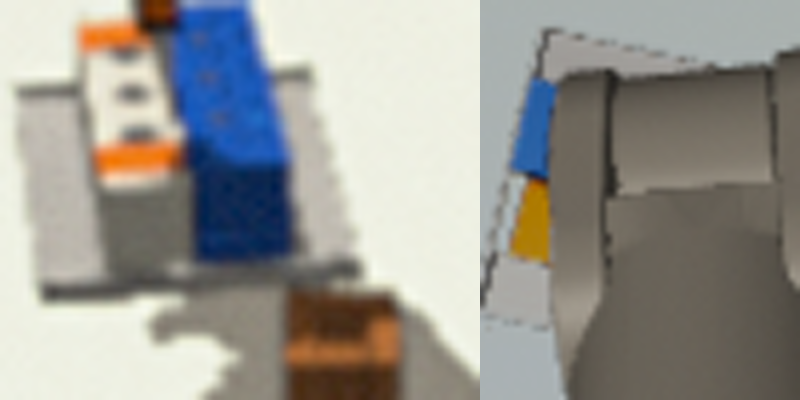

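Run:
```python
from h import *
f=np.load("scene3.npy",allow_pickle=True).item()
c=np.array([.5055,-.0114,0]);X=np.array([.9796,-.201,0]);Y=np.array([.201,.9796,0])
P=lambda p:((proj(f,p)-[230,195]+.5)*8-.5).round(0)
for n,q in dict(Rn=(0,-65,60),Rn1=(0,-50,60),Rn2=(0,-80,60),Ln=(0,65,60),Ln1=(0,50,60),Ln2=(0,80,60),blueR=(0,-90,66),blueL=(0,90,66),whR=(0,-90,60),wcorner=(-45,-90,60),bcorner=(50,-90,66),trayR=(82.5,-102.5,4),trayL=(-82.5,-102.5,4),trayTL=(-82.5,102.5,4)).items(): print(n,P(c+q[0]/1e3*X+q[1]/1e3*Y+[0,0,q[2]/1e3]))
w=np.array([.4774,-.0722,.1746])
for y in(-9,9): print("tip",P(w+X*.006+Y*y/1e3-[0,0,.093]))
for y in(-9,9): print("collar",P(w+X*.006+Y*y/1e3-[0,0,.035]))
print(f["frame"][205:222,240:260].mean(2).astype(int))
```

```text
Rn [190. 151.]
Rn1 [186. 136.]
Rn2 [193. 166.]
Ln [164.  29.]
Ln1 [166.  43.]
Ln2 [161.  16.]
blueR [195. 166.]
blueL [159.  -2.]
whR [195. 176.]
wcorner [105. 182.]
bcorner [294. 159.]
trayR [362. 272.]
trayL [ 35. 297.]
trayTL [ 9. 96.]
tip [172. 124.]
tip [169. 106.]
collar [170.  22.]
collar [166.   5.]
[[161 220 227 223 213 184 172 181 205 200 145 105 100  97 102  97 102  96
   93 101]
 [158 221 227 217 182 138 112 128 168 194 159 106  85  99 104 102 103  97
   88 102]
 [152 208 223 219 190 161 141 150 179 209 185 112  81  98 101 105  97  96
   97 101]
 [137 185 221 223 217 209 205 206 216 224 199 122  81  96  99 100 104 102
  102  97]
 [127 167 220 226 223 223 222 220 222 224 204 140 104 102 102 103 103  98
   93  97]
 [130 164 221 226 222 204 189 181 186 203 203 172 143 109  98  99 100 103
   97  97]
 [143 165 224 226 212 161 128 121 126 165 196 201 177 116  90  98  99 101
  100  97]
 [150 160 216 214 189 143 110 107 118 144 171 179 147  91  69  74  83 102
   97  97]
 [155 146 176 174 162 140 136 129 136 143 140 137 107  63  53  57  77  93
  101 101]
 [162 127 132 133 129 129 129 126 128 124 120  99  81  58  46  46  63  72
   85  95]
 [164 123 119 127 126 131 134 137 136 142 135  94  75  57  44  54  55  59
   64  73]
 [167 127 129 163 174 172 173 171 169 170 162 115  91  77  56  48  48  51
   50  48]
 [169 133 147 200 210 203 204 194 180 167 154 121 105  96  56  42  49  47
   45  47]
 [174 137 123 156 165 162 158 152 145 132 124 110 104  92  59  43  46  47
   36  46]
 [179 154 109 103 110 110 109 107 104 102 102 100 103  86  54  39  47  44
   45  46]
 [183 159 109  95  96  98  97  96 100 101  99 105  99  86  52  38  45  46
   44  48]
 [180 160 115 101 100 101 100  98  98  98  97 102 100  88  51  40  43  48
   47  40]]
```

The scene panel shows the right strip at (140,158) and the blue corner at (290,160). Both match my tray model to about 2 mm, with the face at tray x ≈ -2. I'll lower the tip below the blue top and feel for the face.

Request:
apply_moves(moves=[[[0, 0, 0.6], 0], [[0, 0, 1.2], 0], [[0, 0, 1.8], 0], [[0, 0, 1.8], 0], [[0, 0.1, 1.8], 0], [[0, 0.2, 1.8], 0], [[0, 0.2, 1.8], 0], [[0, 0.2, 1.8], 0]])

```text
clock: 5.58
tcp_pos: [0.4797, -0.0718, 0.1572]
orientation: [2.436, 1.983, 0.001]
contact_force: [0.2, -0.9, -1.5]
grip_width: 0.0204
```

```bash
cat >> h.py <<'E'
C=np.array([.5055,-.0114,0]);X=np.array([.9796,-.201,0]);Y=np.array([.201,.9796,0])
def st():
    o=r.get_obs();p=o["tcp_pos"];R=Ro.from_rotvec(o["orientation"]).as_matrix();F=o["contact_force"]
    print("t %.2f"%o["clock"],"flat x %.2f y %.2f tip z %.2f mm"%(1e3*(p-C)@X+7,1e3*(p-C)@Y,1e3*p[2]-93),"F x %.2f y %.2f z %.2f"%(F@X,F@Y,F[2]),"yaw %.2f"%np.degrees(np.arctan2(R[1,1],R[0,1])),"M",o["moment"].round(2))
E
python3 -c "
from h import *
st()"
```

```text
t 5.58 flat x -6.10 y -64.30 tip z 64.15 mm F x 0.41 y -0.83 z -1.49 yaw -11.69 M [-0.03  0.03 -0.06]
```

Request:
apply_moves(moves=[[[0, 0.1, 0], 0], [[0, 0.1, 0], 0], [[0, 0.2, 0], 0], [[0, 0.2, 0], 0], [[0, 0.2, 0], 0]])

```text
clock: 6.0
tcp_pos: [0.4815, -0.0722, 0.1569]
orientation: [2.436, 1.984, 0.0]
contact_force: [-0.0, -0.2, -1.7]
grip_width: 0.0204
```

Request:
apply_moves(moves=[[[0, 0.1, 0], 0], [[0, 0.1, 0], 0], [[0, 0.1, 0], 0]])

```text
clock: 6.25
tcp_pos: [0.4824, -0.0724, 0.1569]
orientation: [2.436, 1.984, 0.0]
contact_force: [-0.5, -0.5, -1.2]
grip_width: 0.0204
```

Request:
apply_moves(moves=[[[0, 0.1, 0], 0], [[0, 0.1, 0], 0], [[0, 0.1, 0], 0]])

```text
clock: 6.5
tcp_pos: [0.4834, -0.0726, 0.1569]
orientation: [2.436, 1.984, 0.0]
contact_force: [0.0, -0.3, -1.8]
grip_width: 0.0207
```

Request:
apply_moves(moves=[[[0, 0.1, 0], 0], [[0, 0.1, 0], 0], [[0, 0.1, 0], 0]])

```text
clock: 6.75
tcp_pos: [0.484, -0.0727, 0.1568]
orientation: [-2.436, -1.983, 0.001]
contact_force: [-0.7, 0.5, -0.6]
grip_width: 0.0203
```

Request:
apply_moves(moves=[[[0, 0.1, 0], 0], [[0, 0.1, 0], 0], [[0, 0.1, 0], 0]])

```text
clock: 7.0
tcp_pos: [0.4844, -0.0729, 0.1566]
orientation: [-2.435, -1.983, 0.002]
contact_force: [-2.9, 0.3, 0.7]
grip_width: 0.0206
```

Request:
apply_moves(moves=[[[0, 0.1, 0], 0], [[0, 0.1, 0], 0], [[0, 0.1, 0], 0]])

```text
clock: 7.25
tcp_pos: [0.4848, -0.073, 0.1564]
orientation: [-2.434, -1.982, 0.004]
contact_force: [-5.3, 0.9, 2.0]
grip_width: 0.0206
```

The flat touches the blue face at tray x ≈ -1.7. I'll back off to a light preload and descend into the right notch.

Request:
apply_moves(moves=[[[0, -0.15, 0], 0], [[0, -0.15, 0], 0], [[0, -0.15, 0.2], 0], [[0, -0.15, 0.4], 0], [[0, -0.15, 0.6], 0], [[0, -0.15, 0.8], 0], [[0, -0.15, 0.8], 0], [[0, -0.15, 0.8], 0]])

```text
clock: 7.92
tcp_pos: [0.4844, -0.0729, 0.1484]
orientation: [-2.435, -1.983, 0.001]
contact_force: [-4.1, 0.7, -2.9]
grip_width: 0.0207
```

```bash
python3 -c "
from h import *
st()"
```

```text
t 7.92 flat x -1.31 y -64.44 tip z 55.37 mm F x -4.15 y -0.10 z -2.86 yaw -11.68 M [0.33 1.28 0.  ]
```

Request:
apply_moves(moves=[[[0, -0.1, 0], 0], [[0, -0.1, 0.15], 0], [[0, -0.1, 0.3], 0], [[0, -0.1, 0.45], 0], [[0, -0.1, 0.6], 0], [[0, -0.1, 0.6], 0], [[0, -0.1, 0.6], 0]])

```text
clock: 8.5
tcp_pos: [0.4841, -0.0727, 0.1428]
orientation: [2.436, 1.984, 0.001]
contact_force: [-2.0, 1.0, -2.6]
grip_width: 0.0201
```

```bash
python3 -c "
from h import *
st()"
```

```text
t 8.50 flat x -1.65 y -64.36 tip z 49.78 mm F x -2.21 y 0.56 z -2.58 yaw -11.69 M [0.23 0.79 0.01]
```

Request:
apply_moves(moves=[[[0, 0, 0.1], 0], [[0, 0, 0.2], 0], [[0, 0, 0.3], 0], [[0, 0, 0.4], 0], [[0, 0, 0.5], 0], [[0, 0, 0.5], 0]])

```text
clock: 9.0
tcp_pos: [0.4842, -0.0727, 0.1383]
orientation: [2.436, 1.983, 0.001]
contact_force: [-2.8, -0.2, 2.9]
grip_width: 0.0205
```

Request:
apply_moves(moves=[[[0, 0, 0.1], 0], [[0, 0, 0.2], 0], [[0, 0, 0.3], 0], [[0, 0, 0.3], 0]])

```text
clock: 9.33
tcp_pos: [0.4843, -0.0727, 0.1354]
orientation: [2.436, 1.983, 0.001]
contact_force: [-3.4, 1.1, 5.9]
grip_width: 0.0203
```

```bash
python3 -c "
from h import *
st()"
```

```text
t 9.33 flat x -1.49 y -64.28 tip z 42.42 mm F x -3.55 y 0.35 z 5.93 yaw -11.69 M [0.24 1.21 0.02]
```

Request:
apply_moves(moves=[[[0, 0, 0.1], 0], [[0, 0, 0.2], 0], [[0, 0, 0.3], 0], [[0, 0, 0.4], 0], [[0, 0, 0.45], 0], [[0, 0, 0.45], 0], [[0, 0, 0.45], 0]])

```text
clock: 9.92
tcp_pos: [0.4843, -0.0726, 0.1309]
orientation: [2.436, 1.983, 0.001]
contact_force: [-4.1, 0.3, 5.8]
grip_width: 0.0202
```

```bash
python3 -c "
from h import *
st()"
```

```text
t 9.92 flat x -1.50 y -64.26 tip z 37.92 mm F x -4.09 y -0.52 z 5.77 yaw -11.69 M [0.23 1.31 0.04]
```

The right side is about 2.45 mm open. I'll withdraw and go to the left notch.

Request:
apply_moves(moves=[[[0, 0, -1], 0], [[0, 0, -2.2], 0], [[0, 0, -3.5], 0], [[0, -0.3, -3.5], 0], [[4, -0.3, -3.5], 0], [[8, -0.3, -3.5], 0], [[12, -0.3, -3.5], 0], [[13, -0.3, -3.5], 0], [[13, -0.3, -3.5], 0], [[13, -0.3, -3.5], 0]])

```text
clock: 10.75
tcp_pos: [0.5075, 0.0556, 0.1653]
orientation: [2.434, 1.986, 0.001]
contact_force: [-0.2, -0.9, -0.9]
grip_width: 0.0204
```

```bash
python3 -c "
from h import *
st()"
```

```text
t 10.75 flat x -4.55 y 66.03 tip z 72.25 mm F x -0.07 y -0.89 z -0.89 yaw -11.59 M [-0.05 -0.02 -0.02]
```

Request:
apply_moves(moves=[[[-0.1, 0, 0.4], 0], [[-0.1, 0, 0.85], 0], [[-0.1, 0, 0.85], 0], [[-0.1, 0.1, 0.85], 0], [[-0.1, 0.2, 0.85], 0], [[-0.1, 0.2, 0.85], 0], [[-0.1, 0.2, 0.85], 0]])

```text
clock: 11.33
tcp_pos: [0.5092, 0.0537, 0.1571]
orientation: [2.436, 1.983, 0.001]
contact_force: [-0.6, 0.8, -2.3]
grip_width: 0.0205
```

Request:
apply_moves(moves=[[[0, 0.1, 0], 0], [[0, 0.1, 0], 0], [[0, 0.1, 0], 0]])

```text
clock: 11.58
tcp_pos: [0.51, 0.0537, 0.1569]
orientation: [2.436, 1.984, 0.0]
contact_force: [-0.2, 0.5, -1.7]
grip_width: 0.0206
```

Request:
apply_moves(moves=[[[0, 0.1, 0], 0], [[0, 0.1, 0], 0], [[0, 0.1, 0], 0]])

```text
clock: 11.83
tcp_pos: [0.5104, 0.0536, 0.1567]
orientation: [-2.435, -1.983, 0.001]
contact_force: [-2.0, 0.5, -0.5]
grip_width: 0.0207
```

```bash
python3 -c "
from h import *
st()"
```

```text
t 11.83 flat x -1.22 y 64.62 tip z 63.74 mm F x -2.09 y 0.08 z -0.46 yaw -11.68 M [ 0.12  0.66 -0.01]
```

Request:
apply_moves(moves=[[[0, -0.03, 0.2], 0], [[0, -0.03, 0.4], 0], [[0, -0.03, 0.6], 0], [[0, -0.03, 0.8], 0], [[0, -0.03, 1.0], 0], [[0, -0.03, 1.1], 0], [[0, -0.03, 1.1], 0]])

```text
clock: 12.42
tcp_pos: [0.5103, 0.0534, 0.1454]
orientation: [-2.436, -1.983, 0.001]
contact_force: [-2.0, 1.1, -3.4]
grip_width: 0.0206
```

Request:
apply_moves(moves=[[[0, 0, 0.15], 0], [[0, 0, 0.3], 0], [[0, 0, 0.45], 0], [[0, 0, 0.6], 0], [[0, 0, 0.7], 0], [[0, 0, 0.7], 0]])

```text
clock: 12.92
tcp_pos: [0.5107, 0.0538, 0.1392]
orientation: [2.436, 1.984, 0.0]
contact_force: [-4.0, 1.1, 3.8]
grip_width: 0.0203
```

```bash
python3 -c "
from h import *
st()"
```

```text
t 12.92 flat x -1.02 y 64.88 tip z 46.24 mm F x -4.18 y 0.22 z 3.80 yaw -11.68 M [0.27 1.45 0.01]
```

Request:
apply_moves(moves=[[[0, 0, 0.12], 0], [[0, 0, 0.24], 0], [[0, 0, 0.36], 0], [[0, 0, 0.48], 0], [[0, 0, 0.6], 0], [[0, 0, 0.72], 0], [[0, 0, 0.84], 0], [[0, 0, 0.96], 0], [[0, 0, 1.0], 0], [[0, 0, 1.0], 0]])

```text
clock: 13.75
tcp_pos: [0.5108, 0.054, 0.1295]
orientation: [-2.436, -1.984, -0.001]
contact_force: [-5.4, 0.7, 6.0]
grip_width: 0.0209
```

```bash
python3 -c "
from h import *
st()"
```

```text
t 13.75 flat x -0.99 y 65.16 tip z 36.47 mm F x -5.40 y -0.43 z 6.02 yaw -11.67 M [0.41 1.61 0.06]
```

Request:
apply_moves(moves=[[[0, -0.05, 0.12], 0], [[0, -0.05, 0.24], 0], [[0, -0.05, 0.36], 0], [[0, -0.05, 0.48], 0], [[0, -0.05, 0.6], 0], [[0, -0.05, 0.72], 0], [[0, -0.05, 0.84], 0], [[0, -0.05, 0.96], 0], [[0, -0.05, 1.0], 0], [[0, -0.05, 1.0], 0]])

```text
clock: 14.58
tcp_pos: [0.5107, 0.0541, 0.1195]
orientation: [2.436, 1.984, 0.002]
contact_force: [-3.7, 1.1, 6.0]
grip_width: 0.0207
```

```bash
python3 -c "
from h import *
st()"
```

```text
t 14.58 flat x -1.08 y 65.19 tip z 26.51 mm F x -3.83 y 0.36 z 5.99 yaw -11.68 M [0.35 1.32 0.07]
```

The left side is about 4.8 mm open. Back to the right notch.

Request:
apply_moves(moves=[[[0, 0, -1.2], 0], [[0, 0, -2.5], 0], [[0, 0, -3.8], 0], [[0, 0, -4.6], 0], [[0, -0.2, -4.6], 0], [[-4, -0.2, -4.6], 0], [[-8, -0.2, -4.6], 0], [[-12, -0.2, -4.6], 0], [[-13, -0.2, -4.6], 0], [[-13, -0.2, -4.6], 0]])

```text
clock: 15.42
tcp_pos: [0.481, -0.0778, 0.1646]
orientation: [2.442, 1.974, -0.002]
contact_force: [-0.4, 1.1, -0.9]
grip_width: 0.0208
```

```bash
python3 -c "
from h import *
st()"
```

```text
t 15.42 flat x -3.63 y -69.98 tip z 71.57 mm F x -0.57 y 1.05 z -0.93 yaw -12.10 M [ 0.02 -0.04  0.01]
```

Request:
apply_moves(moves=[[[0, 0, 0], 0], [[0, 0, 0.4], 0], [[0, 0, 0.8], 0], [[0, 0, 0.8], 0], [[0, 0.1, 0.8], 0], [[0, 0.1, 0.8], 0]])

```text
clock: 15.92
tcp_pos: [0.4832, -0.0728, 0.1568]
orientation: [-2.435, -1.985, -0.0]
contact_force: [0.5, -0.4, -1.3]
grip_width: 0.0205
```

```bash
python3 -c "
from h import *
st()"
```

```text
t 15.92 flat x -2.50 y -64.61 tip z 63.81 mm F x 0.58 y -0.33 z -1.29 yaw -11.61 M [ 0.02 -0.01  0.02]
```

Request:
apply_moves(moves=[[[0, 0.05, 0.2], 0], [[0, 0.1, 0.5], 0], [[0, 0.1, 0.8], 0], [[0, 0.1, 1.1], 0], [[0, 0.15, 1.4], 0], [[0, 0.15, 1.7], 0], [[0, 0.15, 2.0], 0], [[0, 0.15, 2.2], 0], [[0, 0.15, 2.2], 0]])

```text
clock: 16.67
tcp_pos: [0.4838, -0.0738, 0.1343]
orientation: [-2.435, -1.983, 0.001]
contact_force: [-0.7, 0.3, -1.5]
grip_width: 0.0208
```

```bash
python3 -c "
from h import *
st()"
```

```text
t 16.67 flat x -1.67 y -65.46 tip z 41.29 mm F x -0.72 y 0.13 z -1.47 yaw -11.69 M [0.09 0.49 0.02]
```

Request:
apply_moves(moves=[[[0, 0.05, 0.12], 0], [[0, 0.05, 0.24], 0], [[0, 0.05, 0.36], 0], [[0, 0.05, 0.48], 0], [[0, 0.05, 0.6], 0], [[0, 0.05, 0.72], 0], [[0, 0.05, 0.84], 0], [[0, 0.05, 0.96], 0], [[0, 0.05, 1.0], 0], [[0, 0.05, 1.0], 0]])

```text
clock: 17.5
tcp_pos: [0.4844, -0.0737, 0.1252]
orientation: [-2.436, -1.984, 0.001]
contact_force: [-5.2, 1.5, 6.6]
grip_width: 0.0209
```

Request:
apply_moves(moves=[[[0, 0, 0.12], 0], [[0, 0, 0.24], 0], [[0, 0, 0.36], 0], [[0, 0, 0.48], 0], [[0, 0, 0.6], 0], [[0, 0, 0.72], 0], [[0, 0, 0.84], 0], [[0, 0, 0.96], 0], [[0, 0, 1.0], 0], [[0, 0, 1.0], 0]])

```text
clock: 18.33
tcp_pos: [0.4844, -0.0738, 0.1152]
orientation: [-2.436, -1.983, 0.001]
contact_force: [-4.4, 0.6, 6.7]
grip_width: 0.0202
```

```bash
python3 -c "
from h import *
st()"
```

```text
t 18.33 flat x -1.12 y -65.35 tip z 22.24 mm F x -4.47 y -0.26 z 6.66 yaw -11.69 M [0.37 1.79 0.02]
```

Request:
apply_moves(moves=[[[0, 0, 0.12], 0], [[0, 0, 0.24], 0], [[0, 0, 0.36], 0], [[0, 0, 0.48], 0], [[0, 0, 0.6], 0], [[0, 0, 0.72], 0], [[0, 0, 0.75], 0], [[0, 0, 0.75], 0]])

```text
clock: 19.0
tcp_pos: [0.4844, -0.0738, 0.1077]
orientation: [-2.436, -1.983, 0.001]
contact_force: [-5.1, 1.0, 6.0]
grip_width: 0.0202
```

```bash
python3 -c "
from h import *
st()"
```

```text
t 19.00 flat x -1.09 y -65.39 tip z 14.72 mm F x -5.24 y -0.03 z 6.04 yaw -11.69 M [0.33 1.79 0.01]
```

The right side is about 7.25 mm open. Left notch again.

Request:
apply_moves(moves=[[[0, 0, -1.2], 0], [[0, 0, -2.5], 0], [[0, 0, -3.8], 0], [[0, 0, -5.0], 0], [[0, -0.2, -5.8], 0], [[0, -0.3, -5.8], 0], [[4, -0.3, -5.8], 0], [[8, -0.3, -5.8], 0], [[12, -0.3, -5.8], 0], [[13, -0.3, -5.8], 0]])

```text
clock: 19.83
tcp_pos: [0.5099, 0.0616, 0.166]
orientation: [-2.428, -1.992, -0.01]
contact_force: [0.5, 0.8, -1.3]
grip_width: 0.0206
```

Request:
apply_moves(moves=[[[0, 0, 0], 0], [[0, 0, 0], 0], [[0, 0, 0], 0], [[0, 0, 0], 0]])

```text
clock: 20.17
tcp_pos: [0.5081, 0.0521, 0.1651]
orientation: [2.438, 1.98, -0.001]
contact_force: [0.5, -0.2, -1.7]
grip_width: 0.0203
```

```bash
python3 -c "
from h import *
st()"
```

```text
t 20.17 flat x -3.20 y 62.78 tip z 72.09 mm F x 0.51 y -0.11 z -1.73 yaw -11.84 M [ 0.06 -0.04  0.  ]
```

Request:
apply_moves(moves=[[[0.15, 0, 0.4], 0], [[0.15, 0, 0.8], 0], [[0.15, 0, 1.2], 0], [[0.15, 0, 1.6], 0], [[0.15, 0.05, 2.0], 0], [[0.15, 0.1, 2.4], 0], [[0.15, 0.15, 2.8], 0], [[0.15, 0.2, 3.2], 0], [[0.15, 0.2, 3.6], 0], [[0.15, 0.2, 3.6], 0]])

```text
clock: 21.0
tcp_pos: [0.51, 0.055, 0.1285]
orientation: [-2.435, -1.983, 0.002]
contact_force: [-0.0, 0.6, -1.4]
grip_width: 0.0202
```

```bash
python3 -c "
from h import *
st()"
```

```text
t 21.00 flat x -1.92 y 65.92 tip z 35.49 mm F x -0.16 y 0.56 z -1.43 yaw -11.69 M [0.   0.02 0.04]
```

Request:
apply_moves(moves=[[[0, 0.05, 0], 0], [[0, 0.1, 0], 0], [[0, 0.12, 0.12], 0], [[0, 0.12, 0.24], 0], [[0, 0.12, 0.36], 0], [[0, 0.12, 0.48], 0], [[0, 0.12, 0.6], 0], [[0, 0.12, 0.6], 0]])

```text
clock: 21.67
tcp_pos: [0.5109, 0.0549, 0.1229]
orientation: [-2.435, -1.983, 0.002]
contact_force: [-4.7, 0.3, -1.4]
grip_width: 0.0206
```

Request:
apply_moves(moves=[[[0, 0, 0.12], 0], [[0, 0, 0.24], 0], [[0, 0, 0.36], 0], [[0, 0, 0.48], 0], [[0, 0, 0.6], 0], [[0, 0, 0.6], 0]])

```text
clock: 22.17
tcp_pos: [0.5113, 0.055, 0.1176]
orientation: [-2.436, -1.984, 0.001]
contact_force: [-6.0, 1.2, 5.8]
grip_width: 0.0208
```

```bash
python3 -c "
from h import *
st()"
```

```text
t 22.17 flat x -0.71 y 66.25 tip z 24.65 mm F x -6.09 y -0.02 z 5.79 yaw -11.68 M [ 0.41  1.96 -0.01]
```

Request:
apply_moves(moves=[[[0, -0.08, 0.12], 0], [[0, -0.08, 0.24], 0], [[0, -0.08, 0.36], 0], [[0, -0.08, 0.48], 0], [[0, -0.08, 0.6], 0], [[0, -0.08, 0.72], 0], [[0, -0.08, 0.84], 0], [[0, -0.08, 0.96], 0], [[0, -0.08, 1.08], 0], [[0, -0.08, 1.14], 0]])

```text
clock: 23.0
tcp_pos: [0.5112, 0.0554, 0.1067]
orientation: [2.436, 1.984, 0.001]
contact_force: [-5.6, 1.5, 7.9]
grip_width: 0.0205
```

Request:
apply_moves(moves=[[[0, 0, 0], 0], [[0, 0, 0], 0]])

```text
clock: 23.17
tcp_pos: [0.5112, 0.0554, 0.1067]
orientation: [2.436, 1.984, 0.001]
contact_force: [-3.8, 1.1, 5.7]
grip_width: 0.0203
```

```bash
python3 -c "
from h import *
st()"
```

```text
t 23.17 flat x -0.84 y 66.59 tip z 13.65 mm F x -3.97 y 0.29 z 5.67 yaw -11.68 M [0.38 1.74 0.07]
```

The left side is about 7.45 mm open. On the way to the stand I'll press the right side slightly deeper for margin.

Request:
apply_moves(moves=[[[0, 0, -1.2], 0], [[0, 0, -2.5], 0], [[0, 0, -3.8], 0], [[0, 0, -5.0], 0], [[0, -0.2, -5.8], 0], [[0, -0.2, -5.8], 0], [[-4, -0.2, -5.8], 0], [[-8, -0.2, -5.8], 0], [[-12, -0.2, -5.8], 0], [[-13.2, -0.2, -5.8], 0]])

```text
clock: 24.0
tcp_pos: [0.4812, -0.0809, 0.1639]
orientation: [2.441, 1.973, -0.003]
contact_force: [0.4, -0.5, -0.3]
grip_width: 0.0203
```

Request:
apply_moves(moves=[[[0, 0, 0], 0], [[0, 0, 0], 0], [[0, 0, 0], 0], [[0, 0, 0], 0], [[0, 0, 0], 0]])

```text
clock: 24.42
tcp_pos: [0.4827, -0.0724, 0.1641]
orientation: [2.433, 1.987, 0.001]
contact_force: [-0.7, 0.7, -1.5]
grip_width: 0.0201
```

```bash
python3 -c "
from h import *
st()"
```

```text
t 24.42 flat x -3.07 y -64.30 tip z 71.08 mm F x -0.81 y 0.52 z -1.51 yaw -11.53 M [-0.02 -0.05 -0.  ]
```

Request:
apply_moves(moves=[[[0, 0, 0.6], 0], [[0, 0, 1.2], 0], [[0, 0, 1.8], 0], [[0, 0.05, 2.4], 0], [[0, 0.1, 3.0], 0], [[0, 0.15, 3.6], 0], [[0, 0.18, 4.2], 0], [[0, 0.2, 4.8], 0], [[0, 0.2, 5.0], 0], [[0, 0.2, 5.0], 0]])

```text
clock: 25.25
tcp_pos: [0.4837, -0.0742, 0.1133]
orientation: [-2.435, -1.983, 0.001]
contact_force: [-0.2, 0.2, -1.8]
grip_width: 0.0203
```

Request:
apply_moves(moves=[[[0, 0, 0.1], 0], [[0, 0, 0.2], 0], [[0, 0, 0.3], 0], [[0, 0, 0.3], 0], [[0, 0, 0.3], 0]])

```text
clock: 25.67
tcp_pos: [0.4838, -0.0743, 0.1109]
orientation: [-2.436, -1.983, 0.001]
contact_force: [-1.4, 0.3, -2.0]
grip_width: 0.0205
```

```bash
python3 -c "
from h import *
st()"
```

```text
t 25.67 flat x -1.66 y -65.94 tip z 17.90 mm F x -1.46 y 0.05 z -1.97 yaw -11.69 M [0.18 0.68 0.05]
```

Request:
apply_moves(moves=[[[0, 0.05, 0.1], 0], [[0, 0.05, 0.2], 0], [[0, 0.05, 0.3], 0], [[0, 0.05, 0.4], 0], [[0, 0.05, 0.48], 0], [[0, 0.05, 0.48], 0], [[0, 0.05, 0.48], 0]])

```text
clock: 26.25
tcp_pos: [0.4843, -0.0743, 0.1064]
orientation: [-2.436, -1.983, 0.001]
contact_force: [-5.0, 1.5, 5.1]
grip_width: 0.0203
```

```bash
python3 -c "
from h import *
st()"
```

```text
t 26.25 flat x -1.10 y -65.91 tip z 13.41 mm F x -5.24 y 0.45 z 5.13 yaw -11.69 M [0.29 1.69 0.07]
```

Both sides are about 7.5 mm open. I'll withdraw and return to the stand.

Request:
apply_moves(moves=[[[0, 0, -1.2], 0], [[0, 0, -2.5], 0], [[0, 0, -4.0], 0], [[0, 0, -6.0], 0], [[0, 0, -8.0], 0], [[0, -0.2, -9.4], 0], [[0, -0.2, -9.4], 0], [[0, -0.2, -9.4], 0]])

```text
clock: 26.92
tcp_pos: [0.4841, -0.0742, 0.2009]
orientation: [2.434, 1.982, 0.004]
contact_force: [-0.5, 0.4, -1.4]
grip_width: 0.0202
```

```bash
python3 -c "
from h import *
st();to(.5081,-.2549,.2,-17.4)"
```

```text
t 26.92 flat x -1.36 y -65.83 tip z 107.93 mm F x -0.61 y 0.32 z -1.36 yaw -11.70 M [-0.05 -0.05  0.03]
t 26.9167 p [ 0.4841 -0.0742  0.2009] yaw y -11.7 tilt 0.23 F [-0.53  0.43 -1.36] w 0.0202
shift cm [-17.21   6.02   0.12] roll 0.0995
```

Request:
apply_moves(moves=[[[-3.4, 1.2, 0], 0.02], [[-6.9, 2.4, 0], 0.04], [[-10.4, 3.6, 0], 0.06], [[-13.8, 4.8, 0], 0.08], [[-17.2, 6.0, 0], 0.1], [[-17.2, 6.0, 0], 0.1], [[-17.2, 6.0, 0], 0.1], [[-17.2, 6.0, 0], 0.1], [[-17.2, 6.0, 0], 0.1], [[-17.2, 6.0, 0], 0.1]])

```text
clock: 27.75
tcp_pos: [0.5067, -0.2529, 0.1999]
orientation: [-2.529, -1.862, -0.0]
contact_force: [0.2, 0.4, -2.3]
grip_width: 0.0208
```

```bash
python3 -c "
from h import *
g=imaging.grab_frame('top')['frame'];np.save('top6',g)
s=imaging.grab_frame('scene')['frame']
A=cv2.resize(s[190:250,230:290],(400,400),interpolation=cv2.INTER_CUBIC);B=cv2.resize(g[205:275,195:265],(400,400),interpolation=cv2.INTER_CUBIC)
cv2.imwrite('pics/g6.png',np.hstack([A,B]))
to(.5081,-.2549,.2,-17.4)"
```

```text
t 27.85 p [ 0.5067 -0.2534  0.2002] yaw y -17.3 tilt 0.01 F [-0.14  0.52 -1.27] w 0.0201
shift cm [-0.1   0.17  0.02] roll 0.0017
```

View pics/g6.png

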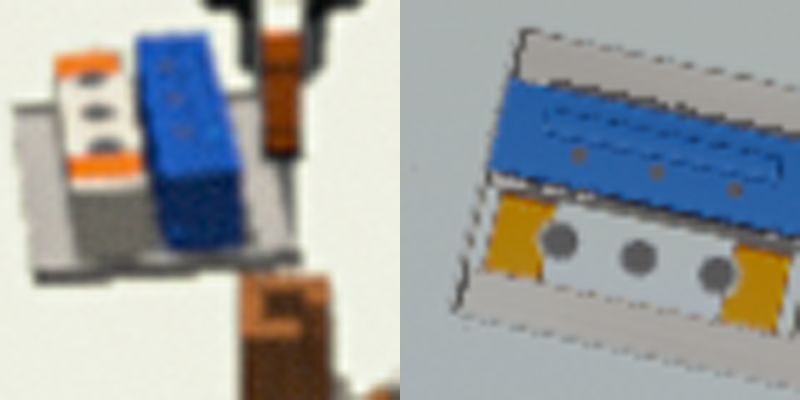

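The white half now stands off evenly: there is a parallel dark gap in both views, from (500,190) to (790,245) in the top panel. I'll lower the wedge into the stand.

Request:
apply_moves(moves=[[[-0.1, 0.17, 0], 0], [[-0.1, 0.17, 0], 0], [[-0.1, 0.17, 2], 0], [[-0.1, 0.17, 4], 0], [[-0.1, 0.17, 6], 0], [[-0.1, 0.17, 7.5], 0], [[-0.1, 0.17, 9], 0], [[-0.1, 0.17, 9.8], 0], [[-0.1, 0.17, 9.8], 0], [[-0.1, 0.17, 9.8], 0]])

```text
clock: 28.68
tcp_pos: [0.508, -0.256, 0.1023]
orientation: [-2.532, -1.859, 0.0]
contact_force: [1.0, 0.1, -1.1]
grip_width: 0.0203
```

Request:
apply_moves(moves=[[[0, 0, 0.1], 0], [[0, 0, 0.2], 0], [[0, 0, 0.3], 0], [[0, 0, 0.3], 0]])

```text
clock: 29.02
tcp_pos: [0.5081, -0.2561, 0.0996]
orientation: [2.532, 1.859, 0.0]
contact_force: [-0.2, 0.7, -0.7]
grip_width: 0.0206
```

```bash
python3 -c "
from h import *
to(.5081,-.2549,.099,-17.4)"
```

```text
t 29.0167 p [ 0.5081 -0.2561  0.0996] yaw y -17.42 tilt 0.04 F [-0.22  0.66 -0.71] w 0.0206
shift cm [ 0.12 -0.04  0.06] roll -0.0004
```

Seating force has just begun. I'll press 0.5 mm more, release, and retreat straight up.

Request:
apply_moves(moves=[[[0, 0, 0.06], 0], [[0, 0, 0.06], 0], [[0, 0, 0.06], 0]])

```text
clock: 29.27
tcp_pos: [0.5082, -0.2561, 0.0992]
orientation: [2.532, 1.859, 0.0]
contact_force: [-1.4, 0.4, 4.2]
grip_width: 0.0208
```

Request:
apply_moves(moves=[[[0, 0, 0], 0], [[0, 0, 0], 0], [[0, 0, 0], 0], [[0, 0, 0], 0], [[0, 0, 0], 0], [[0, 0, 0], 0], [[0, 0, 0], 0], [[0, 0, 0], 0], [[0, 0, 0], 0], [[0, 0, 0], 0]], claw=1)

```text
clock: 30.1
tcp_pos: [0.5079, -0.256, 0.0986]
orientation: [-2.532, -1.859, 0.0]
contact_force: [-0.2, -0.1, -0.1]
grip_width: 0.0854
```

Request:
apply_moves(moves=[[[0, 0, -1], 0], [[0, 0, -3], 0], [[0, 0, -6], 0], [[0, 0, -9], 0], [[0, 0, -12], 0], [[0, 0, -12], 0], [[0, -4, -12], 0], [[0, -8, -12], 0], [[0, -8, -12], 0], [[0, -8, -12], 0]])

```text
clock: 30.93
tcp_pos: [0.4294, -0.2318, 0.2189]
orientation: [2.533, 1.859, -0.002]
contact_force: [0.8, -0.5, 0.0]
grip_width: 0.0857
```

```bash
python3 -c "
from h import *
g=imaging.grab_frame('top')['frame']
s=imaging.grab_frame('scene')['frame']
A=cv2.resize(s[185:265,225:305],(400,400),interpolation=cv2.INTER_CUBIC);B=cv2.resize(g[190:290,240:340],(400,400),interpolation=cv2.INTER_CUBIC)
cv2.imwrite('pics/g7.png',np.hstack([A,B]))
st()"
```

```text
t 31.03 flat x -20.06 y -231.17 tip z 126.58 mm F x 0.73 y 0.06 z -0.13 yaw -17.42 M [-0.03 -0.02 -0.01]
```

View pics/g7.png

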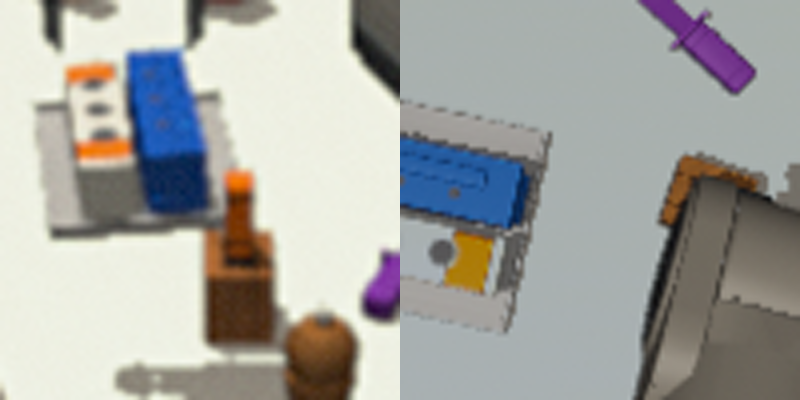

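The wedge stands upright in its stand at (238,215), with the collar on the rim. The mould gap is even, the mill at (320,355) is undisturbed, and the gripper is clear. Handing in.

```bash
python3 -c "
from h import *
print(r.hand_in())"
```

```text
the job is handed in; nothing more can be done
None
```

The mould is eased open to about 7.5 mm at both notches, and the wedge is back upright in its stand with the gripper open and clear. The job was handed in at about 31 s of the 72 s allowed. `hand_in` returned no verdict.

**How it went:** I found the blue face by feel at about 1.7 mm towards the robot from nominal. I then pressed right, left, right and left to about 2.5, 4.8, 7.3 and 7.5 mm, with one last press on the right to 7.5 mm. By these figures neither side was ever more than about 2.5 mm ahead of the other.

**What the last checks showed:**
- **Openings:** these are worked out from how deep the blade went, not measured directly. When I reinserted the blade on the right, it met no push at a depth that means at least 6.6 mm open. The last pictures show an even gap.
- **Load on the mould:** the force sensor read at most about 10 N in total, against the 20 N limit. It was read only at the end of each move call.
- **Wedge and surroundings:** in the final picture the collar sits on the rim, and the pepper mill looks unmoved. I did not check the other bystanders again one by one.

**One disagreement:** in the pictures the fingertips looked 15–20 mm higher on the handle than the stated gripper dimensions give. The grip held, and the blade tip's height in the picture matched the prediction, so I went on without resolving it.

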